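# Cover from slot tray into its nest

## Robot

A 7-joint arm with a two-finger parallel gripper is mounted at the origin on the work surface. World frame = base frame: x ahead of the robot, y to its left, z up, the work surface at z = 0. Lengths are in mm, angles in rad, forces in N, time in s.
With the tool pointing down it reaches from about 400 to 875 mm from the base axis. Payload 4.4 kg.
Tool frame: the origin (TCP) lies at the very end of the fingers, on their centre line; the grasp point (between the pads) lies 19 mm behind it; z points along the fingers, y is the direction in which the jaws open and shut (so a half turn about z gives the same grasp; the last joint's range is limited). The gripper opens to 85 mm and grips with 20 to 120 N. Pads are 22 mm wide; open, the fingers measure 114 mm over their backs; the gripper's body (76 mm by 85 mm) begins 54 mm behind the grasp point. The pads swing forward as they close: fully open they stand 13 mm farther back than shut.
Start: joints at [1.124, 0.628, 0.038, 1.517, -0.027, 0.996, -0.02], TCP at [241.609, -603.442, 231.313] pointing down, gripper open.
Joint ranges: [-3.06, 3.06], [-0.37, 2.12], [-1.25, 1.32], [0.18, 2.47], [-1.1, 4.24], [0.23, 1.98], [-2.94, 2.94]. Speed limits (rad/s): [2.57, 2.57, 3.14, 3.14, 3.14, 3.14, 3.14].

## Interface

Orientations are given as [roll, pitch, yaw] about the fixed x, y, z axes, in that order (R = Rz(yaw) Ry(pitch) Rx(roll)).
In Python, from cell import read_state, get_image, calibration, finish_job gives the robot as it stands. The module is installed in compiled form; this text tells all that it offers.
- The arm moves only by the tool apply_moves, never from a script. Its argument "increments" is a list of rows, each an object of numbers: "tx", "ty", "tz": the shift along the world's x, y, z in m; "rx", "ry", "rz": the turn, a rotation vector about the world's x, y, z in units of 5 degrees (1.0 is 5 degrees); "claw": the finger opening in m, from 0 to 0.0854. In form: [{"tx": .., "ty": .., "tz": .., "rx": .., "ry": .., "rz": .., "claw": ..}, ...]. A call has 1 to 12 rows; each row is the pose to reach, as a shift and turn from the pose commanded when the call began; what a row does not reach only later rows make up. A row lasts 1/10 s, in which the tool goes at most 50 mm and 8.59 degrees, less where a joint would pass 70% of its speed; a pose out of reach is approached as far as the arm can. A call with a gripper value outside its range is refused whole. The fingers move at their own pace and stop on an object; the grip force is fixed at half the most. Time passes only in rows, so rows that repeat a pose let the fingers close. It gives the time, the measured TCP pose, the force and the opening at its end, in the units of the state.
- read_state(): the state, without advancing time (a new reading comes with each control period).
- get_image(name): name is "side" or "top"; returns the picture (400x640x3 uint8, red, green, blue); there is no depth.
- calibration(name): a dict with "camera_matrix" (3x3 intrinsics, pixels), "origin" and "attitude" of the camera in the world. Camera axes: x right, y up, looking along -z (the intrinsics and any distortion apply to the point x, -y, -z); pixel columns grow to the right and rows downward; lengths in mm; the calibration is good to about 2 mm. A picture is of the moment at which its call begins. calibration takes no time and is no camera call.
- finish_job(): hands the job in, once; it reports no verdict.
The state is a dict: "clock": time; "qpos": joint angles; "qd": joint speeds; "tau": joint torques, N m; "eef_pos": TCP position; "tool_rot": TCP orientation; "force": force on the tool from outside, world axes, zero at the start; "torque": the same for the moment, N m; "width": finger opening in mm.
Only numpy, scipy, OpenCV 4.12 (cv2) and the standard library are available. Lean on these libraries where they do the work, as an engineer would, in place of code of your own. Each camera call takes 0.05 s, during which the arm holds its last target. There are 200 camera calls.

## Task

From the grey slot tray take the housing cover that has one rounded end and a single block-shaped boss, lay it boss up on the black mat and let go of it. Then take it again by its boss and seat it flat and fully home in the fixture's matching pocket. Leave the two other covers in the tray, the screwdriver and the bottle where they are.

Things in the scene. Friction and masses are not known exactly. Their poses are not given: they have to be found in the camera images.
- cover: Teal plastic cover to seat, 0.14 kg: plate 120 x 66 x 18 mm (x, y, z), square at -x, a half circle of radius 33 at +x. A block boss 44 x 26 x 22 mm stands centred on its +z face. Origin: centre of the flat back (z = 0); z out through the boss, x to the rounded end. In the tray it stands on a long edge, origin 33 mm above the slot floor, z along the tray's +y, x along the tray's +x.
- cover_nose (a point): Tip of the cover's rounded end, on the back face, 60 mm along +x from the cover's origin.
- spare_a: Another teal cover, to be left alone: plate 120 x 66 x 18 mm with two square ends and two round bosses (26 mm across, 22 mm high, at x = +32 and -32 mm on the +z face). Origin and axes as for the cover; stands in a slot in the same way.
- spare_b: The same as spare_a, in another slot.
- tray: Fixed grey slot tray, 150 x 215 mm (x, y), origin at the centre of its underside, floor 6 mm thick. Three slots along x at y = -80, 0, +80 mm, each 126 x 22 mm between ribs 6 mm thick and 16 mm high (rib tops 22 mm above the origin). The covers stand in them in random order, top edges 72 mm above the tray's origin.
- fixture: Fixed fixture: aluminium plate 170 x 110 x 10 mm with a black rim, 14 mm high and 12 mm thick, round a pocket of the cover's outline with 1.2 mm clearance all round, no chamfer. Origin: centre of the underside, below the pocket's centre; x to the pocket's rounded end. Rim top 24 mm above the origin; a seated plate stands 4 mm proud of it.
- pocket (a point): Centre of the pocket's floor, 10 mm above the fixture's origin: the seated cover's origin comes here, x axes parallel.
- pocket_nose (a point): On the pocket floor, 60 mm along the fixture's +x from the pocket's centre: the seated cover's nose comes here.
- mat: Fixed black rubber mat, 420 x 860 x 2 mm, on which everything stands; origin at the centre of its underside, its top at world z = 0.002.
- screwdriver: Bystander: screwdriver about 190 mm long lying on the far part of the mat, handle towards its -x.
- oil_bottle: Bystander: white bottle, 48 mm across, 110 mm high, standing on the far part of the mat; origin at the centre of its underside.
Not all that is in view belongs to the job. What is shaped like the cover but brown is not meant.

How it is judged (in metres and radians):
On the way, in this order (a step that is already met when the one before it is completed fails the run):
1. the cover has been lifted clear of the tray's ribs (its origin more than 70 mm above the tray's underside) (z of cover in the frame of tray above 0.07 m), for 0.1 s.
2. the cover lies boss up with its back flat on the mat, let go by the fingers (height (world z) of cover below 0.006 m and angle between cover's own z axis and vertical below 0.1 rad and linear speed of cover below 0.03 m/s and contact force between the fingers and cover below 0.1 N), for 0.2 s.
At the end, for the whole second after the job is handed in: The cover rests boss up in the fixture's pocket: its origin within 4 mm sideways of the pocket's centre and less than 2.5 mm above the floor, its nose within 6 mm of the pocket's nose, tilted less than 2 degrees, at rest and let go (horizontal distance between cover and pocket below 0.004 m and horizontal distance between cover_nose and pocket_nose below 0.006 m and z of cover in the frame of pocket below 0.0025 m and angle between cover's own z axis and vertical below 0.035 rad and linear speed of cover below 0.02 m/s and contact force between the fingers and cover below 0.1 N); the robot touches nothing.
It fails at once if another cover moved more than 15 mm (distance of any of spare_a, spare_b from where it was at the start of the episode above 0.015 m).
It fails at once if the screwdriver or the bottle moved more than 20 mm (distance of any of screwdriver, oil_bottle from where it was at the start of the episode above 0.02 m).
It also fails if it takes over 54 s, if anything falls off the work surface, if the arm or the gripper's body presses on something with over 40 N, if the wrist force passes 120 N, or if a joint passes its speed limit or range.

## Working session

There is one attempt and no reset: what is moved stays moved. The work goes in short steps, Python scripts to look and compute and a tool call to move; the robot and the scene stay as the last step left them, time stands still between calls to the robot, and variables do not carry over. Pictures are saved under pics/ and viewed, about 8 in all and at most 12, crops included, and the job is handed in when it is done.

Besides the shell and the picture viewer there is one more tool, called after "Emit:" by a JSON object that holds its "op" and its "data", one argument or row to a line. apply_moves: Moves the arm, as the interface text tells. Its arguments: {"type":"object","properties":{"increments":{"type":"array"}},"required":["increments"]}

```bash
mkdir -p pics; python3 - <<'E'
from cell import *
import cv2
for n in("top","side"):
    c=calibration(n);print(n,c)
    cv2.imwrite(f"pics/{n}0.png",get_image(n)[:,:,::-1])
print(read_state())
E
```

```text
top {'camera_matrix': array([[405.48295823,   0.        , 323.28897097],
       [  0.        , 405.48295823, 199.79879702],
       [  0.        ,   0.        ,   1.        ]]), 'origin': array([ 403.7951864 ,   37.59443109, 1207.55914888]), 'attitude': array([ 0.0748016 ,  0.00353153, -1.55020992])}
side {'camera_matrix': array([[506.46653248,   0.        , 323.06641935],
       [  0.        , 506.46653248, 202.58423838],
       [  0.        ,   0.        ,   1.        ]]), 'origin': array([ 427.1662472 , 1050.96404257,  989.71450356]), 'attitude': array([ 0.8293401 ,  0.01191219, -3.08665483])}
{'clock': 0.1, 'qpos': array([ 1.12416766,  0.62924488,  0.0384578 ,  1.51830006, -0.02702751,
        0.99632626, -0.01999636]), 'qd': array([ 3.43310912e-04, -1.40060158e-03, -7.85127698e-04, -2.40596974e-03,
       -7.04226433e-04,  3.91222019e-05, -1.64328923e-03]), 'tau': array([ 3.33248820e-03, -5.64524961e+01,  1.23061202e+00, -1.93969560e+01,
        1.13346180e-02,  5.51014396e-03,  2.61052764e-05]), 'eef_pos': array([ 241.40828458, -602.87634376,  230.47671642]), 'tool_rot': array([-3.13983215e+00,  2.93459510e-06,  3.80806061e-01]), 'force': array([ 0.5631528 ,  0.34413321, -0.00598362]), 'torque': array([0.03810946, 0.03501321, 0.04813947]), 'width': 85.01237939485226}
```

View pics/top0.png

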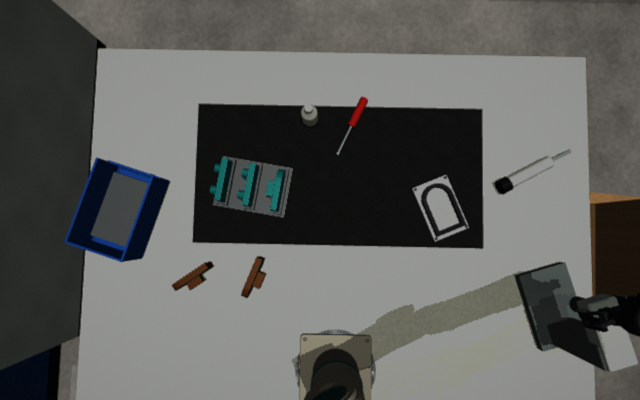

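View pics/side0.png

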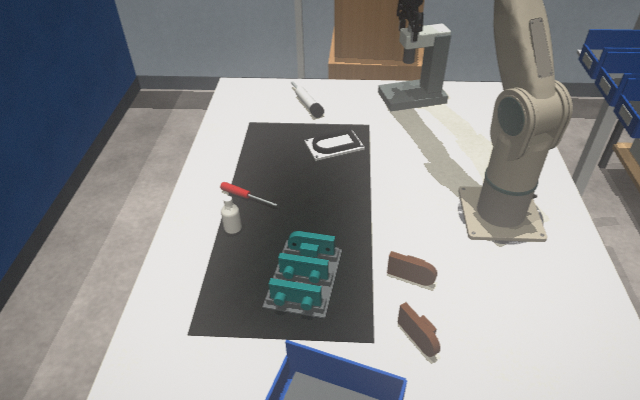

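Candidates for the cover, by pixel:
- Teal in the tray, top view: (219,180), (246,185), (276,190).
- Brown look-alikes, top view: (194,276), (254,276). These are excluded by colour.

In the side view, the teal cover at (312,242), which is (276,190) in the top view, appears to have the single block boss. The other two show two bosses each. I'll check this in one close composite crop.

```bash
cat > h.py <<'E'
import numpy as np,cv2
from cell import *
from scipy.spatial.transform import Rotation as R
def cam(n):
    c=calibration(n);return c["camera_matrix"],np.array(c["origin"]),R.from_euler("xyz",c["attitude"]).as_matrix()
def ray(n,uv):
    K,o,A=cam(n);uv=np.atleast_2d(np.asarray(uv,float))
    p=(np.c_[uv,np.ones(len(uv))]@np.linalg.inv(K).T)*[1,-1,-1]
    return o,p@A.T
def plane(n,uv,z):
    o,d=ray(n,uv);return o+d*((z-o[2])/d[:,2])[:,None]
def proj(n,P):
    K,o,A=cam(n);q=((np.atleast_2d(P)-o)@A)*[1,-1,-1];q=q@K.T;return q[:,:2]/q[:,2:]
def teal(im):
    h=cv2.cvtColor(im,cv2.COLOR_RGB2HSV);return cv2.inRange(h,(80,90,40),(100,255,255))
E
python3 - <<'E'
from h import *
t=cv2.imread("pics/top0.png");s=cv2.imread("pics/side0.png")
f=lambda a,x,y,w,h:cv2.resize(a[y:y+h,x:x+w],(400,300),interpolation=cv2.INTER_CUBIC)
out=np.vstack([np.hstack([f(t,204,146,100,75),f(s,250,225,110,82)]),np.hstack([f(t,395,165,100,75),f(s,290,115,100,75)])])
cv2.imwrite("pics/crop1.png",out)
for n,a in(("top",t),("side",s)):
    m=teal(a[:,:,::-1].copy());cs,_=cv2.findContours(m,0,2)
    for c in cs:
        if cv2.contourArea(c)>40: print(n,cv2.minAreaRect(c),cv2.contourArea(c))
E
```

```text
top ((273.0031433105469, 189.0546417236328), (13.304532051086426, 41.16172790527344), 10.713122367858887) 332.5
top ((245.48471069335938, 183.33041381835938), (12.67684555053711, 43.12934112548828), 10.784297943115234) 333.0
top ((217.81967163085938, 178.28436279296875), (12.18839168548584, 42.945674896240234), 11.0035400390625) 331.5
side ((293.8658447265625, 294.33856201171875), (54.664710998535156, 25.752452850341797), 9.090276718139648) 1064.5
side ((305.26300048828125, 256.04046630859375), (53.90427780151367, 48.96242141723633), 8.746162414550781) 1866.5
```

View pics/crop1.png

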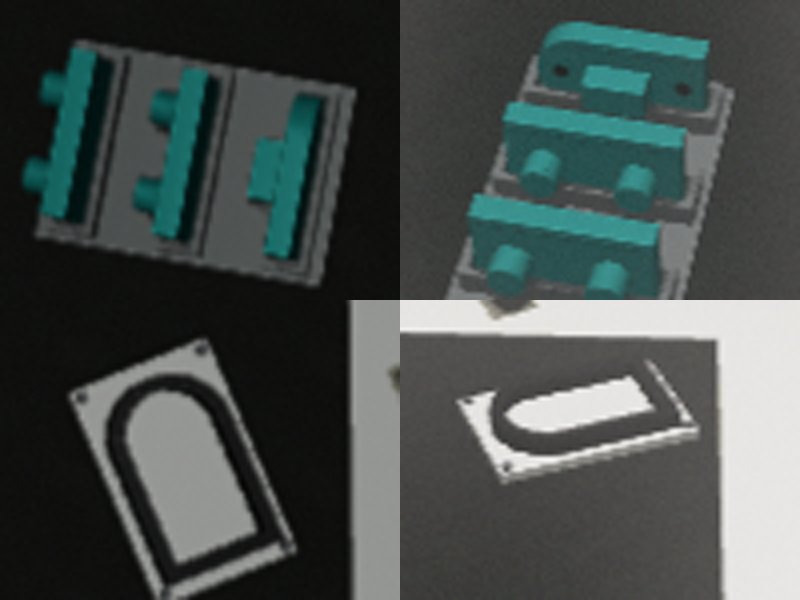

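The crop confirms it. Top-left panel (scale 4): the target at crop (275,175) has one block boss and a rounded end away from the robot, and the two spares have paired round bosses. The fixture's rounded end points up-left. Next I'll turn these pixels into positions.

```bash
python3 - <<'E'
from h import *
t=cv2.imread("pics/top0.png");s=cv2.imread("pics/side0.png")
c=lambda L:np.array(L)/4.-.375+[204,146]
P=lambda L,z:plane("top",c(L),z)[:,:2].round(1)
print("spareL",P([(75,45),(97,50),(68,222),(42,215)],74).tolist())
print("spareM",P([(183,68),(208,72),(180,240),(155,236)],74).tolist())
print("cover sq end",P([(265,255),(290,258)],74).tolist())
print("cover boss z54",P([(258,138),(247,200),(283,140),(271,203)],54).tolist())
print("tray 10",P([(78,40),(355,88),(322,285),(38,237)],24).tolist())
for n,a,seed in(("top",t,(395,165,100,80)),("side",s,(300,125,70,40))):
    x,y,w,h=seed;g=cv2.cvtColor(a,cv2.COLOR_BGR2GRAY)[y:y+h,x:x+w]
    if n=="top": g[:, 85:]=0
    _,m=cv2.threshold(g,90 if n=="top" else 120,255,0)
    cs,_=cv2.findContours(m,0,2)
    cc=np.vstack([k for k in cs if cv2.contourArea(k)>15]);hull=cv2.convexHull(cc)[:,0]+[x,y]
    W=plane(n,hull,12)[:,:2].astype(np.float32);r=cv2.minAreaRect(W);print(n,r,cv2.boxPoints(r).round(1).tolist())
    cs,hi=cv2.findContours(m,cv2.RETR_CCOMP,cv2.CHAIN_APPROX_NONE)
    for k in cs:
        A=cv2.contourArea(k)
        if A>150: 
            W=plane(n,k[:,0]+[x,y],12)[:,:2].astype(np.float32);print("  c",A,cv2.minAreaRect(W))
E
```

```text
spareL [[604.6, 331.2], [601.3, 315.5], [479.1, 331.2], [483.6, 349.7]]
spareM [[589.7, 254.3], [587.2, 236.5], [468.0, 252.2], [470.5, 269.8]]
cover sq end [[458.7, 192.3], [457.0, 174.7]]
cover boss z54 [[543.4, 202.6], [498.7, 209.1], [542.4, 184.7], [496.9, 191.9]]
tray 10 [[617.2, 342.1], [585.5, 136.6], [440.1, 156.9], [470.9, 365.7]]
top ((477.75677490234375, -301.6850280761719), (169.45144653320312, 109.39389038085938), 23.249916076660156) [[378.29998779296875, -284.8999938964844], [421.5, -385.3999938964844], [577.2000122070312, -318.5], [534.0, -218.0]]
  c 793.0 ((478.3320007324219, -303.1378173828125), (121.95098114013672, 64.23421478271484), 23.37887191772461)
  c 368.5 ((477.75677490234375, -301.6850280761719), (169.45144653320312, 109.39389038085938), 23.249916076660156)
side ((476.43359375, -299.81689453125), (173.41036987304688, 119.5777816772461), 23.055517196655273) [[373.20001220703125, -278.79998779296875], [420.1000061035156, -388.79998779296875], [579.5999755859375, -320.8999938964844], [532.7999877929688, -210.8000030517578]]
  c 265.5 ((478.36712646484375, -313.34552001953125), (116.63177490234375, 50.58838653564453), 23.173885345458984)
  c 259.0 ((476.43359375, -299.81689453125), (173.41036987304688, 119.5777816772461), 23.05552101135254)
```

Fixture: about (478, -302), yaw 23.2°. Tray yaw: about -8.2°. Boss centre in the tray: about (520, 194). I'll grip the boss by its 44 mm ends from above, with the jaws along the tray's x, and lift. Then I'll tilt outward and let the cover settle onto its back.

Emit:
{"op": "apply_moves", "data": {
  "increments": [
    {"tx": 0.2284,"ty": 0.5034,"tz": 0.0,"rz": 12.0,"claw": 0.07},
    {"tx": 0.2284,"ty": 0.5034,"tz": 0.0,"rz": 12.0,"claw": 0.07},
    {"tx": 0.2284,"ty": 0.5034,"tz": 0.0,"rz": 12.0,"claw": 0.07},
    {"tx": 0.2284,"ty": 0.5034,"tz": 0.0,"rz": 12.0,"claw": 0.07},
    {"tx": 0.2284,"ty": 0.5034,"tz": 0.0,"rz": 12.0,"claw": 0.07},
    {"tx": 0.2284,"ty": 0.5034,"tz": 0.0,"rz": 12.0,"claw": 0.07},
    {"tx": 0.2284,"ty": 0.5034,"tz": 0.0,"rz": 12.0,"claw": 0.07},
    {"tx": 0.2284,"ty": 0.5034,"tz": 0.0,"rz": 12.0,"claw": 0.07},
    {"tx": 0.2284,"ty": 0.5034,"tz": 0.0,"rz": 12.0,"claw": 0.07},
    {"tx": 0.2284,"ty": 0.5034,"tz": 0.0,"rz": 12.0,"claw": 0.07},
    {"tx": 0.2284,"ty": 0.5034,"tz": 0.0,"rz": 12.0,"claw": 0.07},
    {"tx": 0.2284,"ty": 0.5034,"tz": 0.0,"rz": 12.0,"claw": 0.07}
  ]
}}

```text
$.increments[0]: bad value
```

Emit:
{"op": "apply_moves", "data": {
  "increments": [
    {"tx": 0.2284,"ty": 0.5034,"tz": 0,"rx": 0,"ry": 0,"rz": 12,"claw": 0.07},
    {"tx": 0.2284,"ty": 0.5034,"tz": 0,"rx": 0,"ry": 0,"rz": 12,"claw": 0.07},
    {"tx": 0.2284,"ty": 0.5034,"tz": 0,"rx": 0,"ry": 0,"rz": 12,"claw": 0.07},
    {"tx": 0.2284,"ty": 0.5034,"tz": 0,"rx": 0,"ry": 0,"rz": 12,"claw": 0.07},
    {"tx": 0.2284,"ty": 0.5034,"tz": 0,"rx": 0,"ry": 0,"rz": 12,"claw": 0.07},
    {"tx": 0.2284,"ty": 0.5034,"tz": 0,"rx": 0,"ry": 0,"rz": 12,"claw": 0.07},
    {"tx": 0.2284,"ty": 0.5034,"tz": 0,"rx": 0,"ry": 0,"rz": 12,"claw": 0.07},
    {"tx": 0.2284,"ty": 0.5034,"tz": 0,"rx": 0,"ry": 0,"rz": 12,"claw": 0.07},
    {"tx": 0.2284,"ty": 0.5034,"tz": 0,"rx": 0,"ry": 0,"rz": 12,"claw": 0.07},
    {"tx": 0.2284,"ty": 0.5034,"tz": 0,"rx": 0,"ry": 0,"rz": 12,"claw": 0.07},
    {"tx": 0.2284,"ty": 0.5034,"tz": 0,"rx": 0,"ry": 0,"rz": 12,"claw": 0.07},
    {"tx": 0.2284,"ty": 0.5034,"tz": 0,"rx": 0,"ry": 0,"rz": 12,"claw": 0.07}
  ]
}}

```text
clock: 1.3
eef_pos: [472.9, -92.2, 231.6]
tool_rot: [3.139, -0.004, 1.44]
force: [-0.8, -0.2, 0.2]
width: 70.1
```

Emit:
{"op": "apply_moves", "data": {
  "increments": [
    {"tx": 0.05,"ty": 0.297,"tz": -0.06,"rx": 0,"ry": 0,"rz": 0,"claw": 0.07},
    {"tx": 0.05,"ty": 0.297,"tz": -0.06,"rx": 0,"ry": 0,"rz": 0,"claw": 0.07},
    {"tx": 0.05,"ty": 0.297,"tz": -0.06,"rx": 0,"ry": 0,"rz": 0,"claw": 0.07},
    {"tx": 0.05,"ty": 0.297,"tz": -0.06,"rx": 0,"ry": 0,"rz": 0,"claw": 0.07},
    {"tx": 0.05,"ty": 0.297,"tz": -0.06,"rx": 0,"ry": 0,"rz": 0,"claw": 0.07},
    {"tx": 0.05,"ty": 0.297,"tz": -0.06,"rx": 0,"ry": 0,"rz": 0,"claw": 0.07},
    {"tx": 0.05,"ty": 0.297,"tz": -0.06,"rx": 0,"ry": 0,"rz": 0,"claw": 0.07},
    {"tx": 0.05,"ty": 0.297,"tz": -0.11,"rx": 0,"ry": 0,"rz": 0,"claw": 0.07},
    {"tx": 0.05,"ty": 0.297,"tz": -0.11,"rx": 0,"ry": 0,"rz": 0,"claw": 0.07},
    {"tx": 0.05,"ty": 0.297,"tz": -0.11,"rx": 0,"ry": 0,"rz": 0,"claw": 0.07},
    {"tx": 0.05,"ty": 0.297,"tz": -0.11,"rx": 0,"ry": 0,"rz": 0,"claw": 0.07}
  ]
}}

```text
clock: 2.4
eef_pos: [521.1, 196.5, 123.1]
tool_rot: [3.139, -0.001, 1.427]
force: [0.4, 0.5, -0.1]
width: 69.9
```

```bash
python3 - <<'E'
from h import *
s=read_state();print(s["eef_pos"],s["tool_rot"],s["qpos"].round(3))
a=get_image("side")[:,:,::-1];b=get_image("top")[:,:,::-1]
f=lambda a,x,y,w,h:cv2.resize(a[y:y+h,x:x+w],(400,400),interpolation=cv2.INTER_CUBIC)
cv2.imwrite("pics/c2.png",np.hstack([f(a,260,180,110,110),f(b,220,120,110,110)]))
E
```

```text
[521.11790364 196.49890115 123.05356606] [ 3.13942634e+00 -1.01524035e-03  1.42670691e+00] [-0.245  0.651 -0.255  1.879  0.259  0.642 -0.802]
```

View pics/c2.png

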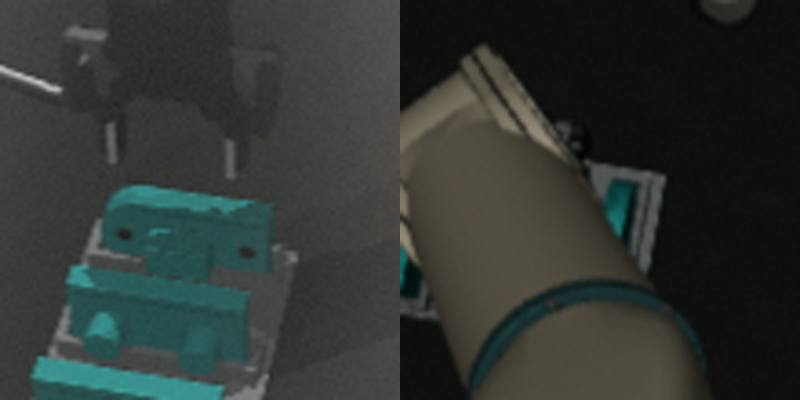

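The fingers (crop (111,150) and (231,165)) straddle the boss (180,260) evenly. I'll descend with a small margin away from the plate.

Emit:
{"op": "apply_moves", "data": {
  "increments": [
    {"tx": 0,"ty": 0.002,"tz": -0.03,"rx": 0,"ry": 0,"rz": 0,"claw": 0.07},
    {"tx": 0,"ty": 0.002,"tz": -0.045,"rx": 0,"ry": 0,"rz": 0,"claw": 0.07},
    {"tx": 0,"ty": 0.002,"tz": -0.055,"rx": 0,"ry": 0,"rz": 0,"claw": 0.07},
    {"tx": 0,"ty": 0.002,"tz": -0.06,"rx": 0,"ry": 0,"rz": 0,"claw": 0.07}
  ]
}}

```text
clock: 2.9
eef_pos: [520.4, 198.8, 61.6]
tool_rot: [3.141, -0.0, 1.428]
force: [0.9, 0.1, 0.4]
width: 70.4
```

Emit:
{"op": "apply_moves", "data": {
  "increments": [
    {"tx": 0,"ty": 0,"tz": -0.015,"rx": 0,"ry": 0,"rz": 0,"claw": 0.07},
    {"tx": 0,"ty": 0,"tz": -0.025,"rx": 0,"ry": 0,"rz": 0,"claw": 0.07},
    {"tx": 0,"ty": 0,"tz": -0.032,"rx": 0,"ry": 0,"rz": 0,"claw": 0.07},
    {"tx": 0,"ty": 0,"tz": -0.033,"rx": 0,"ry": 0,"rz": 0,"claw": 0.06},
    {"tx": 0,"ty": 0,"tz": -0.033,"rx": 0,"ry": 0,"rz": 0,"claw": 0.03},
    {"tx": 0,"ty": 0,"tz": -0.033,"rx": 0,"ry": 0,"rz": 0,"claw": 0.03},
    {"tx": 0,"ty": 0,"tz": -0.033,"rx": 0,"ry": 0,"rz": 0,"claw": 0.03},
    {"tx": 0,"ty": 0,"tz": -0.033,"rx": 0,"ry": 0,"rz": 0,"claw": 0.03},
    {"tx": 0,"ty": 0,"tz": -0.033,"rx": 0,"ry": 0,"rz": 0,"claw": 0.03}
  ]
}}

```text
clock: 3.8
eef_pos: [520.4, 199.4, 28.8]
tool_rot: [3.141, -0.001, 1.428]
force: [0.5, 1.2, 3.8]
width: 43.2
```

Gripped at 43 mm. Lifting, then going over to the free middle of the mat with the cover's z turned radially outward.

Emit:
{"op": "apply_moves", "data": {
  "increments": [
    {"tx": 0,"ty": 0,"tz": 0.02,"rx": 0,"ry": 0,"rz": 0,"claw": 0.03},
    {"tx": 0,"ty": 0,"tz": 0.05,"rx": 0,"ry": 0,"rz": 0,"claw": 0.03},
    {"tx": 0,"ty": 0,"tz": 0.09,"rx": 0,"ry": 0,"rz": 0,"claw": 0.03},
    {"tx": 0,"ty": 0,"tz": 0.13,"rx": 0,"ry": 0,"rz": 0,"claw": 0.03},
    {"tx": 0,"ty": 0,"tz": 0.16,"rx": 0,"ry": 0,"rz": 0,"claw": 0.03},
    {"tx": 0,"ty": 0,"tz": 0.16,"rx": 0,"ry": 0,"rz": 0,"claw": 0.03}
  ]
}}

```text
clock: 4.4
eef_pos: [522.4, 199.9, 192.3]
tool_rot: [3.135, -0.004, 1.428]
force: [1.3, 0.4, -0.8]
width: 42.9
```

Emit:
{"op": "apply_moves", "data": {
  "increments": [
    {"tx": -0.02,"ty": -0.06,"tz": 0,"rx": 0,"ry": 0,"rz": -2,"claw": 0.03},
    {"tx": -0.02,"ty": -0.12,"tz": 0,"rx": 0,"ry": 0,"rz": -4,"claw": 0.03},
    {"tx": -0.02,"ty": -0.16,"tz": 0,"rx": 0,"ry": 0,"rz": -6,"claw": 0.03},
    {"tx": -0.03,"ty": -0.2,"tz": 0,"rx": 0,"ry": 0,"rz": -8,"claw": 0.03},
    {"tx": -0.03,"ty": -0.22,"tz": 0,"rx": 0,"ry": 0,"rz": -10,"claw": 0.03},
    {"tx": -0.03,"ty": -0.22,"tz": 0,"rx": 0,"ry": 0,"rz": -12,"claw": 0.03},
    {"tx": -0.03,"ty": -0.22,"tz": 0,"rx": 0,"ry": 0,"rz": -14,"claw": 0.03},
    {"tx": -0.03,"ty": -0.22,"tz": 0,"rx": 0,"ry": 0,"rz": -16,"claw": 0.03},
    {"tx": -0.03,"ty": -0.22,"tz": 0,"rx": 0,"ry": 0,"rz": -16.4,"claw": 0.03},
    {"tx": -0.03,"ty": -0.22,"tz": 0,"rx": 0,"ry": 0,"rz": -16.4,"claw": 0.03},
    {"tx": -0.03,"ty": -0.22,"tz": 0,"rx": 0,"ry": 0,"rz": -16.4,"claw": 0.03},
    {"tx": -0.03,"ty": -0.22,"tz": 0,"rx": 0,"ry": 0,"rz": -16.4,"claw": 0.03}
  ]
}}

```text
clock: 5.6
eef_pos: [489.3, -21.1, 187.5]
tool_rot: [3.141, 0.002, -0.001]
force: [1.0, -1.0, -1.4]
width: 42.8
```

Emit:
{"op": "apply_moves", "data": {
  "increments": [
    {"tx": 0,"ty": 0,"tz": 0,"rx": 0,"ry": -1.6,"rz": 0,"claw": 0.03},
    {"tx": 0,"ty": 0,"tz": 0,"rx": 0,"ry": -3.2,"rz": 0,"claw": 0.03},
    {"tx": 0,"ty": 0,"tz": 0,"rx": 0,"ry": -4.8,"rz": 0,"claw": 0.03},
    {"tx": 0,"ty": 0,"tz": 0,"rx": 0,"ry": -6.4,"rz": 0,"claw": 0.03},
    {"tx": 0,"ty": 0,"tz": 0,"rx": 0,"ry": -8,"rz": 0,"claw": 0.03},
    {"tx": 0,"ty": 0,"tz": 0,"rx": 0,"ry": -9.6,"rz": 0,"claw": 0.03},
    {"tx": 0,"ty": 0,"tz": 0,"rx": 0,"ry": -11,"rz": 0,"claw": 0.03},
    {"tx": 0,"ty": 0,"tz": 0,"rx": 0,"ry": -11,"rz": 0,"claw": 0.03},
    {"tx": 0,"ty": 0,"tz": 0,"rx": 0,"ry": -11,"rz": 0,"claw": 0.03}
  ]
}}

```text
clock: 6.5
eef_pos: [503.6, -27.9, 290.4]
tool_rot: [-3.119, -0.552, 0.0]
force: [-0.3, 1.1, -1.3]
width: 42.9
```

```bash
python3 - <<'E'
from h import *
s=read_state();print(s["eef_pos"],s["tool_rot"],s["qpos"].round(3))
a=get_image("side")[:,:,::-1]
cv2.imwrite("pics/c3.png",cv2.resize(a[60:300,180:480],(750,600)))
E
```

```text
[503.6265101  -27.92516837 290.37900535] [-3.11856376e+00 -5.51879818e-01  3.34510129e-04] [-0.603  0.194  0.75   2.336 -1.098  0.233 -0.435]
```

View pics/c3.png

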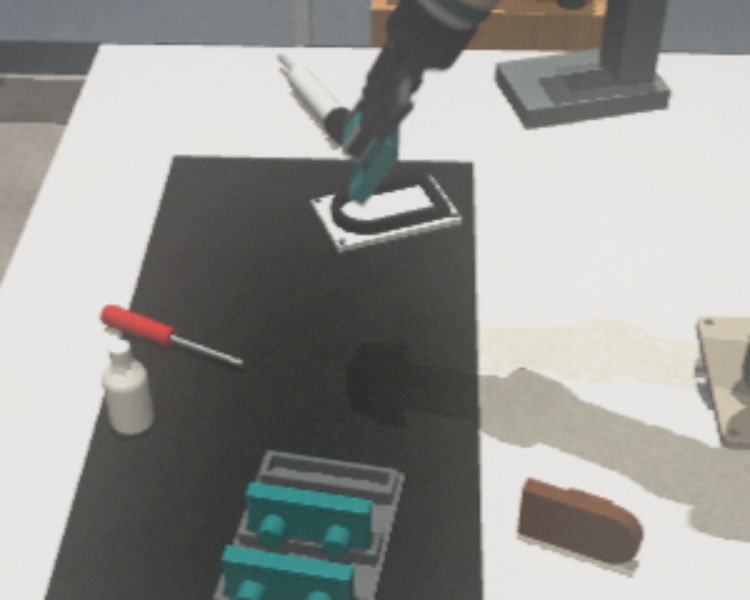

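Here the outward tilt stops at 32°, with joints 5 and 6 at their limits. The picture shows the cover held firmly, with the boss side turning up and the spares undisturbed. Farther out there should be more tilt, so I'll try the free mat beyond the fixture.

Emit:
{"op": "apply_moves", "data": {
  "increments": [
    {"tx": 0.05,"ty": -0.05,"tz": 0.02,"rx": 0,"ry": 0,"rz": -1,"claw": 0.03},
    {"tx": 0.1,"ty": -0.1,"tz": 0.02,"rx": 0,"ry": 0,"rz": -2,"claw": 0.03},
    {"tx": 0.15,"ty": -0.15,"tz": 0.02,"rx": 0,"ry": 0,"rz": -3,"claw": 0.03},
    {"tx": 0.2,"ty": -0.2,"tz": 0.02,"rx": 0,"ry": 0,"rz": -4,"claw": 0.03},
    {"tx": 0.22,"ty": -0.22,"tz": 0,"rx": 0,"ry": 0,"rz": -4,"claw": 0.03},
    {"tx": 0.22,"ty": -0.22,"tz": 0,"rx": 0,"ry": 0,"rz": -4,"claw": 0.03},
    {"tx": 0.22,"ty": -0.22,"tz": 0,"rx": 0,"ry": 0,"rz": -4,"claw": 0.03},
    {"tx": 0.22,"ty": -0.22,"tz": 0,"rx": 0,"ry": 0,"rz": -4,"claw": 0.03},
    {"tx": 0.22,"ty": -0.22,"tz": 0,"rx": 0,"ry": 0,"rz": -4,"claw": 0.03},
    {"tx": 0.22,"ty": -0.22,"tz": 0,"rx": 0,"ry": 0,"rz": -4,"claw": 0.03}
  ]
}}

```text
clock: 7.55
eef_pos: [723.3, -246.2, 289.4]
tool_rot: [-3.116, -0.55, -0.35]
force: [-0.6, 0.2, -1.8]
width: 43.0
```

```bash
python3 - <<'E'
from h import *
s=read_state();print(s["eef_pos"],s["tool_rot"],s["qpos"].round(3))
print(R.from_euler("xyz",s["tool_rot"]).as_matrix().round(3))
E
```

```text
[ 723.3438218  -246.20348456  289.36365584] [-3.116358   -0.54957983 -0.34998917] [-0.206  0.65   0.825  1.722 -1.037  0.583 -0.746]
[[ 0.801 -0.33   0.499]
 [-0.292 -0.944 -0.155]
 [ 0.522 -0.022 -0.852]]
```

Emit:
{"op": "apply_moves", "data": {
  "increments": [
    {"tx": -0.01,"ty": 0,"tz": -0.03,"rx": -0.34,"ry": -0.94,"rz": 0,"claw": 0.03},
    {"tx": -0.02,"ty": 0,"tz": -0.06,"rx": -0.68,"ry": -1.88,"rz": 0,"claw": 0.03},
    {"tx": -0.02,"ty": 0,"tz": -0.09,"rx": -1.02,"ry": -2.82,"rz": 0,"claw": 0.03},
    {"tx": -0.02,"ty": 0,"tz": -0.12,"rx": -1.37,"ry": -3.76,"rz": 0,"claw": 0.03},
    {"tx": -0.02,"ty": 0,"tz": -0.14,"rx": -1.37,"ry": -3.76,"rz": 0,"claw": 0.03},
    {"tx": -0.02,"ty": 0,"tz": -0.14,"rx": -1.37,"ry": -3.76,"rz": 0,"claw": 0.03},
    {"tx": -0.02,"ty": 0,"tz": -0.14,"rx": -1.37,"ry": -3.76,"rz": 0,"claw": 0.03}
  ]
}}

```text
clock: 8.25
eef_pos: [787.5, -281.1, 309.7]
tool_rot: [-3.118, -0.755, -0.345]
force: [-0.4, -0.8, -1.4]
width: 43.1
```

```bash
cat > pose.py <<'E'
from h import *
s=read_state();A=R.from_euler("xyz",s["tool_rot"]).as_matrix()
print(s["eef_pos"].round(1),s["qpos"].round(3),"width",round(s["width"],1),"F",s["force"].round(1))
print("tilt",np.degrees(np.arccos(-A[2,2])).round(1),"jaw",A[:,1].round(3))
E
python3 pose.py
```

```text
[ 787.5 -281.1  309.7] [ 0.07   0.596  0.382  1.699 -1.099  0.234 -0.596] width 43.1 F [-0.4 -0.8 -1.4]
tilt 43.3 jaw [-0.323 -0.946 -0.017]
```

Outward tilt is limited by joint 6 (minimum 0.23). Tilting inward uses its roomy side, so I'll go upright, turn the cover half round and tilt the other way.

Emit:
{"op": "apply_moves", "data": {
  "increments": [
    {"tx": -0.04,"ty": 0.03,"tz": 0,"rx": 0.54,"ry": 1.5,"rz": 0,"claw": 0.03},
    {"tx": -0.08,"ty": 0.06,"tz": -0.02,"rx": 1.08,"ry": 3,"rz": 0,"claw": 0.03},
    {"tx": -0.12,"ty": 0.09,"tz": -0.04,"rx": 1.62,"ry": 4.5,"rz": 0,"claw": 0.03},
    {"tx": -0.16,"ty": 0.12,"tz": -0.06,"rx": 2.16,"ry": 6,"rz": 0,"claw": 0.03},
    {"tx": -0.2,"ty": 0.15,"tz": -0.08,"rx": 2.7,"ry": 7.4,"rz": 0,"claw": 0.03},
    {"tx": -0.24,"ty": 0.18,"tz": -0.1,"rx": 2.96,"ry": 8.14,"rz": 0,"claw": 0.03},
    {"tx": -0.26,"ty": 0.2,"tz": -0.1,"rx": 2.96,"ry": 8.14,"rz": 0,"claw": 0.03},
    {"tx": -0.26,"ty": 0.22,"tz": -0.1,"rx": 2.96,"ry": 8.14,"rz": 0,"claw": 0.03},
    {"tx": -0.26,"ty": 0.22,"tz": -0.1,"rx": 2.96,"ry": 8.14,"rz": 0,"claw": 0.03},
    {"tx": -0.26,"ty": 0.22,"tz": -0.1,"rx": 2.96,"ry": 8.14,"rz": 0,"claw": 0.03},
    {"tx": -0.26,"ty": 0.22,"tz": -0.1,"rx": 2.96,"ry": 8.14,"rz": 0,"claw": 0.03}
  ]
}}

```text
clock: 9.35
eef_pos: [528.0, -62.8, 209.8]
tool_rot: [-3.117, -0.001, -0.347]
force: [-0.1, -0.5, -0.2]
width: 42.7
```

```bash
python3 pose.py
```

```text
[528.  -62.8 209.8] [-0.464  0.629  0.866  1.893 -0.636  0.913 -1.199] width 42.7 F [-0.1 -0.5 -0.2]
tilt 1.4 jaw [-0.34  -0.94  -0.025]
```

Emit:
{"op": "apply_moves", "data": {
  "increments": [
    {"tx": 0,"ty": 0,"tz": 0,"rx": 0,"ry": 0,"rz": 1.6,"claw": 0.03},
    {"tx": 0,"ty": 0,"tz": 0,"rx": 0,"ry": 0,"rz": 3.2,"claw": 0.03},
    {"tx": 0,"ty": 0,"tz": 0,"rx": 0,"ry": 0,"rz": 4.8,"claw": 0.03},
    {"tx": 0,"ty": 0,"tz": 0,"rx": 0,"ry": 0,"rz": 6.4,"claw": 0.03},
    {"tx": 0,"ty": 0,"tz": 0,"rx": 0,"ry": 0,"rz": 8,"claw": 0.03},
    {"tx": 0,"ty": 0,"tz": 0,"rx": 0,"ry": 0,"rz": 9.6,"claw": 0.03},
    {"tx": 0,"ty": 0,"tz": 0,"rx": 0,"ry": 0,"rz": 11.2,"claw": 0.03},
    {"tx": 0,"ty": 0,"tz": 0,"rx": 0,"ry": 0,"rz": 12.8,"claw": 0.03},
    {"tx": 0,"ty": 0,"tz": 0,"rx": 0,"ry": 0,"rz": 14.4,"claw": 0.03},
    {"tx": 0,"ty": 0,"tz": 0,"rx": 0,"ry": 0,"rz": 16,"claw": 0.03},
    {"tx": 0,"ty": 0,"tz": 0,"rx": 0,"ry": 0,"rz": 17.6,"claw": 0.03},
    {"tx": 0,"ty": 0,"tz": 0,"rx": 0,"ry": 0,"rz": 19,"claw": 0.03}
  ]
}}

```text
clock: 10.55
eef_pos: [527.6, -63.6, 209.4]
tool_rot: [-3.118, 0.002, 1.314]
force: [0.2, 0.6, -1.5]
width: 42.8
```

```bash
python3 pose.py
```

```text
[527.6 -63.6 209.4] [-0.199  0.527  0.401  1.859 -0.269  0.833  0.084] width 42.8 F [ 0.2  0.6 -1.5]
tilt 1.4 jaw [ 0.967 -0.254 -0.024]
```

Emit:
{"op": "apply_moves", "data": {
  "increments": [
    {"tx": 0,"ty": 0,"tz": 0,"rx": 0,"ry": 0,"rz": 1.6,"claw": 0.03},
    {"tx": 0,"ty": 0,"tz": 0,"rx": 0,"ry": 0,"rz": 3.2,"claw": 0.03},
    {"tx": 0,"ty": 0,"tz": 0,"rx": 0,"ry": 0,"rz": 4.8,"claw": 0.03},
    {"tx": 0,"ty": 0,"tz": 0,"rx": 0,"ry": 0,"rz": 6.4,"claw": 0.03},
    {"tx": 0,"ty": 0,"tz": 0,"rx": 0,"ry": 0,"rz": 8,"claw": 0.03},
    {"tx": 0,"ty": 0,"tz": 0,"rx": 0,"ry": 0,"rz": 9.6,"claw": 0.03},
    {"tx": 0,"ty": 0,"tz": 0,"rx": 0,"ry": 0,"rz": 11.2,"claw": 0.03},
    {"tx": 0,"ty": 0,"tz": 0,"rx": 0,"ry": 0,"rz": 12.8,"claw": 0.03},
    {"tx": 0,"ty": 0,"tz": 0,"rx": 0,"ry": 0,"rz": 14.4,"claw": 0.03},
    {"tx": 0,"ty": 0,"tz": 0,"rx": 0,"ry": 0,"rz": 16,"claw": 0.03},
    {"tx": 0,"ty": 0,"tz": 0,"rx": 0,"ry": 0,"rz": 17.6,"claw": 0.03},
    {"tx": 0,"ty": 0,"tz": 0,"rx": 0,"ry": 0,"rz": 19.2,"claw": 0.03}
  ]
}}

```text
clock: 11.75
eef_pos: [527.5, -63.7, 209.3]
tool_rot: [-3.115, 0.003, 2.99]
force: [-0.5, 0.4, -0.7]
width: 42.9
```

Emit:
{"op": "apply_moves", "data": {
  "increments": [
    {"tx": 0,"ty": 0,"tz": -0.01,"rx": 0.28,"ry": -0.03,"rz": 0,"claw": 0.03},
    {"tx": 0,"ty": 0,"tz": -0.01,"rx": 0.28,"ry": -0.03,"rz": 0,"claw": 0.03}
  ]
}}

```text
clock: 11.95
eef_pos: [526.0, -64.1, 197.8]
tool_rot: [-3.141, -0.002, 2.98]
force: [-0.4, -0.4, -1.7]
width: 43.0
```

Emit:
{"op": "apply_moves", "data": {
  "increments": [
    {"tx": 0,"ty": 0,"tz": 0,"rx": 0,"ry": 1.6,"rz": 0,"claw": 0.03},
    {"tx": 0,"ty": 0,"tz": 0,"rx": 0,"ry": 3.2,"rz": 0,"claw": 0.03},
    {"tx": 0,"ty": 0,"tz": 0,"rx": 0,"ry": 4.8,"rz": 0,"claw": 0.03},
    {"tx": 0,"ty": 0,"tz": 0,"rx": 0,"ry": 6.4,"rz": 0,"claw": 0.03},
    {"tx": 0,"ty": 0,"tz": 0,"rx": 0,"ry": 8,"rz": 0,"claw": 0.03},
    {"tx": 0,"ty": 0,"tz": 0,"rx": 0,"ry": 9.6,"rz": 0,"claw": 0.03},
    {"tx": 0,"ty": 0,"tz": 0,"rx": 0,"ry": 11,"rz": 0,"claw": 0.03},
    {"tx": 0,"ty": 0,"tz": 0,"rx": 0,"ry": 11,"rz": 0,"claw": 0.03},
    {"tx": 0,"ty": 0,"tz": 0,"rx": 0,"ry": 11,"rz": 0,"claw": 0.03}
  ]
}}

```text
clock: 12.85
eef_pos: [526.5, -62.0, 197.8]
tool_rot: [-2.922, -0.943, 2.873]
force: [-0.6, 0.0, -0.4]
width: 42.6
```

```bash
python3 pose.py
```

```text
[526.5 -62.  197.8] [ 0.053  1.075 -0.028  1.058  0.051  1.97   1.437] width 42.6 F [-0.6  0.  -0.4]
tilt 55.0 jaw [ 0.089  0.988 -0.128]
```

Emit:
{"op": "apply_moves", "data": {
  "increments": [
    {"tx": 0,"ty": 0,"tz": -0.03,"rx": 1.45,"ry": 0,"rz": 0,"claw": 0.03},
    {"tx": 0,"ty": 0,"tz": -0.06,"rx": 1.45,"ry": 0,"rz": 0,"claw": 0.03},
    {"tx": 0,"ty": 0,"tz": -0.09,"rx": 1.45,"ry": 0,"rz": 0,"claw": 0.03},
    {"tx": 0,"ty": 0,"tz": -0.11,"rx": 1.45,"ry": 0,"rz": 0,"claw": 0.03},
    {"tx": 0,"ty": 0,"tz": -0.13,"rx": 1.45,"ry": 0,"rz": 0,"claw": 0.03},
    {"tx": 0,"ty": 0,"tz": -0.13,"rx": 1.45,"ry": 0,"rz": 0,"claw": 0.03}
  ]
}}

```text
clock: 13.45
eef_pos: [526.0, -61.7, 68.0]
tool_rot: [-3.139, -0.967, 3.052]
force: [-0.2, -0.2, -0.9]
width: 42.8
```

```bash
python3 pose.py; python3 - <<'E'
from h import *
a=get_image("side")[:,:,::-1]
cv2.imwrite("pics/c4.png",cv2.resize(a[110:230,220:400],(750,500),interpolation=cv2.INTER_CUBIC))
E
```

```text
[526.  -61.7  68. ] [ 0.1    1.24  -0.068  1.046  0.03   1.824  1.518] width 42.8 F [-0.2 -0.2 -0.9]
tilt 55.4 jaw [ 0.088  0.996 -0.001]
```

View pics/c4.png

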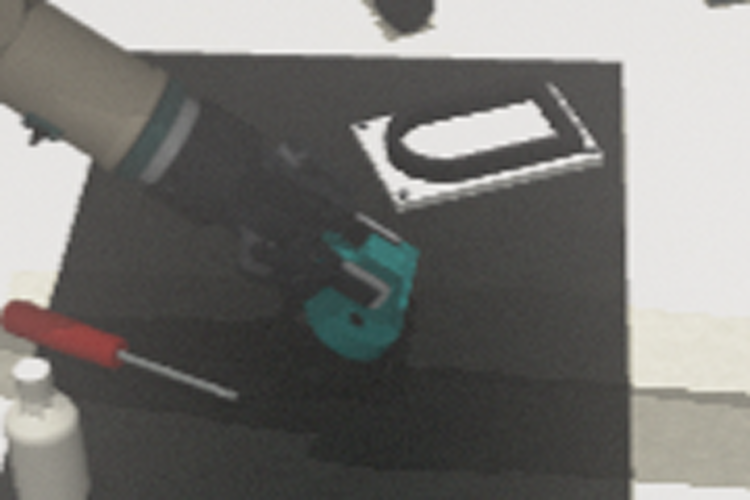

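The cover is held cleanly, boss obliquely up at picture (365,290), rounded end toward the camera, clear of the screwdriver and the fixture. Lowering until the edge nearly touches.

Emit:
{"op": "apply_moves", "data": {
  "increments": [
    {"tx": 0,"ty": 0,"tz": -0.008,"rx": 0,"ry": 0,"rz": 0,"claw": 0.03},
    {"tx": 0,"ty": 0,"tz": -0.015,"rx": 0,"ry": 0,"rz": 0,"claw": 0.03},
    {"tx": 0,"ty": 0,"tz": -0.02,"rx": 0,"ry": 0,"rz": 0,"claw": 0.03},
    {"tx": 0,"ty": 0,"tz": -0.023,"rx": 0,"ry": 0,"rz": 0,"claw": 0.03},
    {"tx": 0,"ty": 0,"tz": -0.024,"rx": 0,"ry": 0,"rz": 0,"claw": 0.03},
    {"tx": 0,"ty": 0,"tz": -0.024,"rx": 0,"ry": 0,"rz": 0,"claw": 0.03}
  ]
}}

```text
clock: 14.1
eef_pos: [526.7, -61.8, 44.9]
tool_rot: [-3.14, -0.966, 3.052]
force: [0.2, -0.2, -1.2]
width: 42.3
```

Emit:
{"op": "apply_moves", "data": {
  "increments": [
    {"tx": 0,"ty": 0,"tz": -0.003,"rx": 0,"ry": 0,"rz": 0,"claw": 0.03},
    {"tx": 0,"ty": 0,"tz": -0.003,"rx": 0,"ry": 0,"rz": 0,"claw": 0.03},
    {"tx": 0,"ty": 0,"tz": -0.003,"rx": 0,"ry": 0,"rz": 0,"claw": 0.075},
    {"tx": 0,"ty": 0,"tz": -0.003,"rx": 0,"ry": 0,"rz": 0,"claw": 0.075},
    {"tx": 0,"ty": 0,"tz": -0.003,"rx": 0,"ry": 0,"rz": 0,"claw": 0.075},
    {"tx": 0,"ty": 0,"tz": -0.003,"rx": 0,"ry": 0,"rz": 0,"claw": 0.075},
    {"tx": 0,"ty": 0,"tz": -0.003,"rx": 0,"ry": 0,"rz": 0,"claw": 0.075},
    {"tx": 0,"ty": 0,"tz": -0.003,"rx": 0,"ry": 0,"rz": 0,"claw": 0.075}
  ]
}}

```text
clock: 14.9
eef_pos: [526.8, -61.8, 42.1]
tool_rot: [-3.14, -0.965, 3.052]
force: [0.1, -0.4, -0.6]
width: 75.1
```

```bash
python3 pose.py; python3 - <<'E'
from h import *
a=get_image("side")[:,:,::-1]
cv2.imwrite("pics/c5.png",cv2.resize(a[110:230,220:400],(750,500),interpolation=cv2.INTER_CUBIC))
E
```

```text
[526.8 -61.8  42.1] [ 0.099  1.276 -0.068  1.032  0.032  1.8    1.519] width 75.1 F [ 0.1 -0.4 -0.6]
tilt 55.3 jaw [ 0.088  0.996 -0.001]
```

View pics/c5.png

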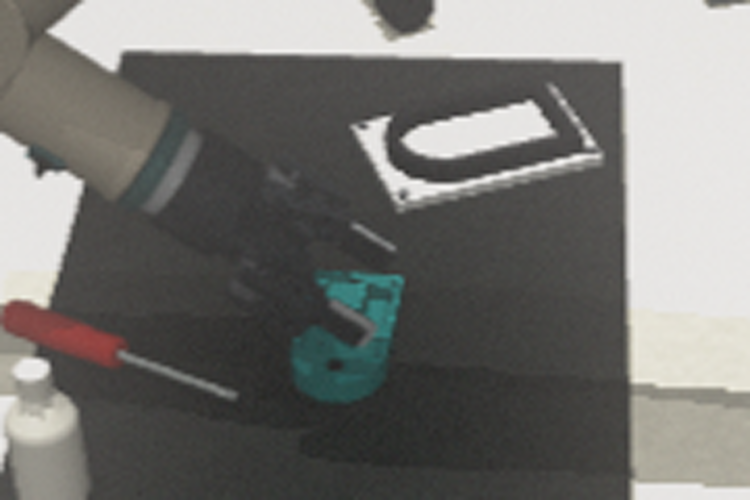

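The cover lies boss up on the mat at picture (345,340) and is released. Rising straight up, uprighting the tool and clearing the view.

Emit:
{"op": "apply_moves", "data": {
  "increments": [
    {"tx": 0,"ty": 0,"tz": 0.03,"rx": 0,"ry": 0,"rz": 0,"claw": 0.075},
    {"tx": 0,"ty": 0,"tz": 0.07,"rx": 0,"ry": 0,"rz": 0,"claw": 0.075},
    {"tx": 0,"ty": 0,"tz": 0.11,"rx": 0,"ry": 0,"rz": 0,"claw": 0.075},
    {"tx": 0,"ty": 0.03,"tz": 0.15,"rx": -0.14,"ry": -1.6,"rz": 0,"claw": 0.075},
    {"tx": -0.02,"ty": 0.07,"tz": 0.16,"rx": -0.28,"ry": -3.2,"rz": 0,"claw": 0.075},
    {"tx": -0.04,"ty": 0.11,"tz": 0.17,"rx": -0.42,"ry": -4.8,"rz": 0,"claw": 0.075},
    {"tx": -0.06,"ty": 0.15,"tz": 0.18,"rx": -0.56,"ry": -6.4,"rz": 0,"claw": 0.075},
    {"tx": -0.06,"ty": 0.19,"tz": 0.18,"rx": -0.7,"ry": -8,"rz": 0,"claw": 0.075},
    {"tx": -0.06,"ty": 0.23,"tz": 0.18,"rx": -0.84,"ry": -9.6,"rz": 0,"claw": 0.075},
    {"tx": -0.06,"ty": 0.26,"tz": 0.18,"rx": -0.97,"ry": -11.02,"rz": 0,"claw": 0.075},
    {"tx": -0.06,"ty": 0.26,"tz": 0.18,"rx": -0.97,"ry": -11.02,"rz": 0,"claw": 0.075},
    {"tx": -0.06,"ty": 0.26,"tz": 0.18,"rx": -0.97,"ry": -11.02,"rz": 0,"claw": 0.075}
  ]
}}

```text
clock: 16.15
eef_pos: [465.8, 199.4, 222.7]
tool_rot: [-3.141, 0.0, 3.057]
force: [0.9, 0.1, 0.1]
width: 75.0
```

```bash
python3 pose.py; cat > meas.py <<'E'
from h import *
t=get_image("top");cv2.imwrite("pics/top6.png",t[:,:,::-1]);s=get_image("side");cv2.imwrite("pics/side6.png",s[:,:,::-1])
m=teal(t);m[:,:300]=0
cs,_=cv2.findContours(m,0,cv2.CHAIN_APPROX_NONE)
c=max(cs,key=cv2.contourArea);print("teal area",cv2.contourArea(c))
for z in (2,20):
    W=plane("top",c[:,0],z)[:,:2].astype(np.float32);print(z,cv2.minAreaRect(W))
x,y,w,h=cv2.boundingRect(c);x-=10;y-=10
a=cv2.resize(t[y:y+60,x:x+60],(480,480),interpolation=cv2.INTER_CUBIC)[:,:,::-1]
ms=teal(s);ms[240:]=0;ms[:,:200]=0
cs,_=cv2.findContours(ms,0,2);d=max(cs,key=cv2.contourArea);X,Y,_,_=cv2.boundingRect(d);X-=10;Y-=10
b=cv2.resize(s[Y:Y+60,X:X+40],(320,480),interpolation=cv2.INTER_CUBIC)[:,:,::-1]
print("crop offs",x,y,X,Y);cv2.imwrite("pics/c6.png",np.hstack([a,b]))
E
python3 meas.py
```

```text
[465.8 199.4 222.7] [-0.397  0.437 -0.089  1.92   0.054  0.788  0.97 ] width 75.0 F [0.9 0.1 0.1]
tilt 0.0 jaw [ 0.085  0.996 -0.001]
teal area 843.0
2 ((562.7656860351562, -65.80487823486328), (123.21449279785156, 69.33715057373047), 85.9013671875)
20 ((560.3922119140625, -64.26103973388672), (121.37479400634766, 68.30187225341797), 85.90130615234375)
crop offs 330 156 279 165
```

View pics/c6.png

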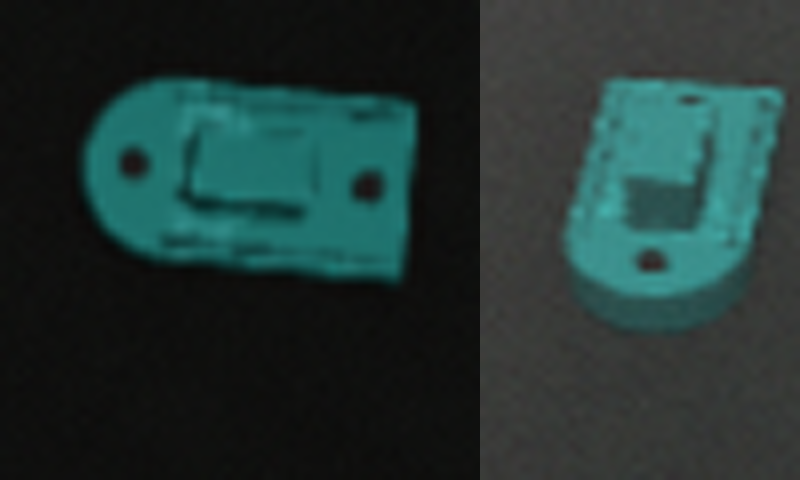

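The cover lies flat, boss up: top-view crop, plate centre about (250,180), rounded end left. Centre about (561,-65), x-azimuth 86°.

I'll squeeze the boss lightly along its length to centre it, open, turn 90° and take it across its width. That makes its pose in the hand exact.

Emit:
{"op": "apply_moves", "data": {
  "increments": [
    {"tx": 0.02,"ty": -0.045,"tz": 0,"rx": 0,"ry": 0,"rz": 0.16,"claw": 0.07},
    {"tx": 0.035,"ty": -0.09,"tz": 0,"rx": 0,"ry": 0,"rz": 0.16,"claw": 0.07},
    {"tx": 0.05,"ty": -0.135,"tz": -0.02,"rx": 0,"ry": 0,"rz": 0.16,"claw": 0.07},
    {"tx": 0.065,"ty": -0.18,"tz": -0.04,"rx": 0,"ry": 0,"rz": 0.16,"claw": 0.07},
    {"tx": 0.08,"ty": -0.225,"tz": -0.06,"rx": 0,"ry": 0,"rz": 0.16,"claw": 0.07},
    {"tx": 0.0955,"ty": -0.264,"tz": -0.09,"rx": 0,"ry": 0,"rz": 0.16,"claw": 0.07},
    {"tx": 0.0955,"ty": -0.264,"tz": -0.13,"rx": 0,"ry": 0,"rz": 0.16,"claw": 0.07},
    {"tx": 0.0955,"ty": -0.264,"tz": -0.16,"rx": 0,"ry": 0,"rz": 0.16,"claw": 0.07},
    {"tx": 0.0955,"ty": -0.264,"tz": -0.16,"rx": 0,"ry": 0,"rz": 0.16,"claw": 0.07},
    {"tx": 0.0955,"ty": -0.264,"tz": -0.16,"rx": 0,"ry": 0,"rz": 0.16,"claw": 0.07}
  ]
}}

```text
clock: 17.25
eef_pos: [562.2, -67.2, 61.7]
tool_rot: [-3.141, -0.001, 3.065]
force: [0.8, -0.5, 0.1]
width: 69.9
```

```bash
python3 pose.py
```

```text
[562.2 -67.2  61.7] [ 0.108  0.749 -0.061  1.885  0.087  0.511  1.481] width 69.9 F [ 0.8 -0.5  0.1]
tilt 0.1 jaw [ 0.077  0.997 -0.001]
```

Emit:
{"op": "apply_moves", "data": {
  "increments": [
    {"tx": 0,"ty": 0,"tz": -0.015,"rx": 0,"ry": 0,"rz": 0,"claw": 0.07},
    {"tx": 0,"ty": 0,"tz": -0.028,"rx": 0,"ry": 0,"rz": 0,"claw": 0.07},
    {"tx": 0,"ty": 0,"tz": -0.037,"rx": 0,"ry": 0,"rz": 0,"claw": 0.07},
    {"tx": 0,"ty": 0,"tz": -0.037,"rx": 0,"ry": 0,"rz": 0,"claw": 0.06},
    {"tx": 0,"ty": 0,"tz": -0.037,"rx": 0,"ry": 0,"rz": 0,"claw": 0.04},
    {"tx": 0,"ty": 0,"tz": -0.037,"rx": 0,"ry": 0,"rz": 0,"claw": 0.04},
    {"tx": 0,"ty": 0,"tz": -0.037,"rx": 0,"ry": 0,"rz": 0,"claw": 0.04},
    {"tx": 0,"ty": 0,"tz": -0.037,"rx": 0,"ry": 0,"rz": 0,"claw": 0.04}
  ]
}}

```text
clock: 18.05
eef_pos: [562.9, -65.8, 25.8]
tool_rot: [-3.141, 0.002, 3.067]
force: [-1.3, 0.9, 6.0]
width: 42.2
```

```bash
python3 pose.py
```

```text
[562.9 -65.8  25.8] [ 0.101  0.808 -0.054  1.897  0.094  0.437  1.475] width 42.2 F [-1.3  0.9  6. ]
tilt 0.1 jaw [ 0.075  0.997 -0.001]
```

Emit:
{"op": "apply_moves", "data": {
  "increments": [
    {"tx": 0,"ty": 0,"tz": 0,"rx": 0,"ry": 0,"rz": 0,"claw": 0.06},
    {"tx": 0,"ty": 0,"tz": 0,"rx": 0,"ry": 0,"rz": 0,"claw": 0.06},
    {"tx": 0,"ty": 0,"tz": 0.02,"rx": 0,"ry": 0,"rz": 0,"claw": 0.06},
    {"tx": 0,"ty": 0,"tz": 0.04,"rx": 0,"ry": 0,"rz": 0,"claw": 0.06},
    {"tx": 0,"ty": 0,"tz": 0.04,"rx": 0,"ry": 0,"rz": -1.6,"claw": 0.06},
    {"tx": 0,"ty": 0,"tz": 0.04,"rx": 0,"ry": 0,"rz": -3.2,"claw": 0.06},
    {"tx": 0,"ty": 0,"tz": 0.04,"rx": 0,"ry": 0,"rz": -4.8,"claw": 0.06},
    {"tx": 0,"ty": 0,"tz": 0.04,"rx": 0,"ry": 0,"rz": -6.4,"claw": 0.06},
    {"tx": 0,"ty": 0,"tz": 0.04,"rx": 0,"ry": 0,"rz": -8,"claw": 0.06},
    {"tx": 0,"ty": 0,"tz": 0.04,"rx": 0,"ry": 0,"rz": -9.6,"claw": 0.06},
    {"tx": 0,"ty": 0,"tz": 0.04,"rx": 0,"ry": 0,"rz": -11.2,"claw": 0.06},
    {"tx": 0,"ty": 0,"tz": 0.04,"rx": 0,"ry": 0,"rz": -12.8,"claw": 0.06}
  ]
}}

```text
clock: 19.25
eef_pos: [562.1, -65.7, 64.8]
tool_rot: [-3.141, -0.0, 1.944]
force: [-0.6, 0.0, -0.5]
width: 59.8
```

Emit:
{"op": "apply_moves", "data": {
  "increments": [
    {"tx": 0,"ty": 0,"tz": 0,"rx": 0,"ry": 0,"rz": -1.6,"claw": 0.06},
    {"tx": 0,"ty": 0,"tz": 0,"rx": 0,"ry": 0,"rz": -3.2,"claw": 0.06},
    {"tx": 0,"ty": 0,"tz": 0,"rx": 0,"ry": 0,"rz": -4.8,"claw": 0.06},
    {"tx": 0,"ty": 0,"tz": 0,"rx": 0,"ry": 0,"rz": -5.2,"claw": 0.06},
    {"tx": 0,"ty": 0,"tz": 0,"rx": 0,"ry": 0,"rz": -5.2,"claw": 0.06},
    {"tx": 0,"ty": 0,"tz": 0,"rx": 0,"ry": 0,"rz": -5.2,"claw": 0.06}
  ]
}}

```text
clock: 19.85
eef_pos: [562.2, -65.7, 64.9]
tool_rot: [-3.141, 0.0, 1.499]
force: [-0.0, 0.1, 0.3]
width: 60.0
```

```bash
python3 pose.py
```

```text
[562.2 -65.7  64.9] [-0.152  0.774  0.346  1.893 -0.467  0.555  0.433] width 60.0 F [-0.   0.1  0.3]
tilt 0.1 jaw [ 0.997 -0.072 -0.001]
```

Emit:
{"op": "apply_moves", "data": {
  "increments": [
    {"tx": 0,"ty": 0,"tz": -0.02,"rx": 0,"ry": 0,"rz": 0,"claw": 0.06},
    {"tx": 0,"ty": 0,"tz": -0.034,"rx": 0,"ry": 0,"rz": 0,"claw": 0.06},
    {"tx": 0,"ty": 0,"tz": -0.041,"rx": 0,"ry": 0,"rz": 0,"claw": 0.06},
    {"tx": 0,"ty": 0,"tz": -0.041,"rx": 0,"ry": 0,"rz": 0,"claw": 0.05},
    {"tx": 0,"ty": 0,"tz": -0.041,"rx": 0,"ry": 0,"rz": 0,"claw": 0.02},
    {"tx": 0,"ty": 0,"tz": -0.041,"rx": 0,"ry": 0,"rz": 0,"claw": 0.02},
    {"tx": 0,"ty": 0,"tz": -0.041,"rx": 0,"ry": 0,"rz": 0,"claw": 0.02},
    {"tx": 0,"ty": 0,"tz": -0.041,"rx": 0,"ry": 0,"rz": 0,"claw": 0.02},
    {"tx": 0,"ty": 0,"tz": -0.041,"rx": 0,"ry": 0,"rz": 0,"claw": 0.02},
    {"tx": 0,"ty": 0,"tz": -0.041,"rx": 0,"ry": 0,"rz": 0,"claw": 0.02}
  ]
}}

```text
clock: 20.85
eef_pos: [562.8, -66.0, 24.7]
tool_rot: [3.141, 0.0, 1.496]
force: [-0.7, -1.0, 5.8]
width: 24.7
```

```bash
python3 pose.py
```

```text
[562.8 -66.   24.7] [-0.122  0.837  0.3    1.903 -0.5    0.475  0.459] width 24.7 F [-0.7 -1.   5.8]
tilt 0.0 jaw [ 0.997 -0.075  0.001]
```

Cover taken by its boss, centred on the TCP. Before carrying it, I'll sharpen the fixture's centre from line profiles in the first top and side pictures.

```bash
cat > prof.py <<'E'
from h import *
c0=np.array([478.,-302.5]);a=np.radians(23.2);ex=np.array([np.cos(a),np.sin(a)]);ey=np.array([-ex[1],ex[0]])
def prof(n,g,axis,lo,hi,band,z):
    s=np.arange(lo,hi,.5);b=np.arange(*band,2.)
    S,B=np.meshgrid(s,b)
    P=c0+(S[...,None]*ex+B[...,None]*ey if axis=="x" else S[...,None]*ey+B[...,None]*ex)
    uv=proj(n,np.c_[P.reshape(-1,2),np.full(S.size,z)]).astype(np.float32).reshape(*S.shape,2)
    return s,cv2.remap(g,uv[...,0],uv[...,1],cv2.INTER_LINEAR).mean(0)
def edges(s,p):
    d=cv2.GaussianBlur(np.gradient(p)[None],(0,0),2)[0];o=[]
    for i in range(1,len(d)-1):
        if abs(d[i])>2 and abs(d[i])>=abs(d[i-1]) and abs(d[i])>abs(d[i+1]):o.append((float(s[i]),round(float(d[i]),1)))
    return o
for n in("top","side"):
    g=cv2.cvtColor(cv2.imread(f"pics/{n}0.png"),cv2.COLOR_BGR2GRAY).astype(np.float32)
    for z in(12,26):
        print(n,z,"y",edges(*prof(n,g,"y",-75,75,(-45,10),z)))
        print(n,z,"x",edges(*prof(n,g,"x",-110,110,(-15,16),z)))
E
python3 prof.py
```

```text
top 12 y [(-55.0, 10.4), (-49.0, -8.4), (-33.5, 11.8), (31.5, -10.0), (47.5, 11.5), (56.0, -10.9)]
top 12 x [(-85.0, 10.7), (-74.0, -10.8), (-61.0, 10.3), (60.0, -7.9), (73.0, 9.9), (85.5, -11.9)]
top 26 y [(-50.0, 10.5), (-44.5, -8.4), (-29.0, 11.9), (35.0, -10.1), (51.0, 11.5), (59.5, -11.1)]
top 26 x [(-83.0, 10.9), (-72.5, -11.0), (-59.5, 10.4), (60.0, -7.6), (72.5, 9.6), (85.0, -11.9)]
side 12 y [(-35.5, 10.4), (14.0, -9.0), (45.5, 11.2), (53.5, -6.4), (63.5, -4.0)]
side 12 x [(-87.0, 7.2), (-80.5, -6.9), (-62.0, 11.4), (52.0, -5.0), (71.5, 12.2), (85.5, -11.3)]
side 26 y [(-17.0, 10.6), (32.0, -9.3), (62.5, 11.1), (71.0, -6.5)]
side 26 x [(-79.0, 7.2), (-72.5, -6.8), (-54.5, 12.6), (58.5, -7.4), (75.5, 9.4), (91.0, -11.2)]
```

Emit:
{"op": "apply_moves", "data": {
  "increments": [
    {"tx": 0,"ty": 0,"tz": 0.03,"rx": 0,"ry": 0,"rz": 0,"claw": 0.02},
    {"tx": 0,"ty": 0,"tz": 0.06,"rx": 0,"ry": 0,"rz": -1.6,"claw": 0.02},
    {"tx": -0.01,"ty": -0.04,"tz": 0.06,"rx": 0,"ry": 0,"rz": -3.2,"claw": 0.02},
    {"tx": -0.025,"ty": -0.08,"tz": 0.06,"rx": 0,"ry": 0,"rz": -4.8,"claw": 0.02},
    {"tx": -0.04,"ty": -0.12,"tz": 0.06,"rx": 0,"ry": 0,"rz": -6.4,"claw": 0.02},
    {"tx": -0.055,"ty": -0.16,"tz": 0.06,"rx": 0,"ry": 0,"rz": -8,"claw": 0.02},
    {"tx": -0.07,"ty": -0.2,"tz": 0.06,"rx": 0,"ry": 0,"rz": -9.6,"claw": 0.02},
    {"tx": -0.0842,"ty": -0.2366,"tz": 0.06,"rx": 0,"ry": 0,"rz": -11.2,"claw": 0.02},
    {"tx": -0.0842,"ty": -0.2366,"tz": 0.06,"rx": 0,"ry": 0,"rz": -12.5,"claw": 0.02},
    {"tx": -0.0842,"ty": -0.2366,"tz": 0.05,"rx": 0,"ry": 0,"rz": -12.5,"claw": 0.02},
    {"tx": -0.0842,"ty": -0.2366,"tz": 0.04,"rx": 0,"ry": 0,"rz": -12.5,"claw": 0.02},
    {"tx": -0.0842,"ty": -0.2366,"tz": 0.04,"rx": 0,"ry": 0,"rz": -12.5,"claw": 0.02}
  ]
}}

```text
clock: 22.05
eef_pos: [477.8, -299.6, 61.9]
tool_rot: [-3.137, 0.001, 0.41]
force: [-0.5, -0.0, -0.8]
width: 24.5
```

```bash
python3 - <<'E'
from cell import *
print(read_state()["eef_pos"])
E
python3 pose.py; python3 - <<'E'
from h import *
s=get_image("side");cv2.imwrite("pics/side7.png",s[:,:,::-1]);p=read_state()
e=p["eef_pos"];y=p["tool_rot"][2];print(e,np.degrees(y))
# hover cover's predicted nose (top, bottom) and near corners, vs seen outline
ex=np.array([np.cos(y),np.sin(y),0]);ey=np.array([-ex[1],ex[0],0]);zt=e[2]-22.7+18
b=np.array([e[0],e[1],0])
P=[b+60*ex+[0,0,zt],b-60*ex+33*ey+[0,0,zt],b-60*ex-33*ey+[0,0,zt],b-60*ex+33*ey+[0,0,zt-18],b+27*ex+33*ey+[0,0,zt-18]]
uv=proj("side",P);print(uv.round(1).tolist())
x,y0=285,110;a=cv2.resize(s[y0:y0+60,x:x+90],(800,533),interpolation=cv2.INTER_CUBIC)[:,:,::-1].copy()
k=800/90
for u in uv: cv2.circle(a,tuple(int(v) for v in ((u-[x,y0])+.5)*k),3,(0,0,255),1)
cv2.imwrite("pics/c7.png",a)
E
```

```text
[ 477.78963324 -299.64100076   61.87929565]
[ 477.8 -299.6   61.9] [ 0.154  0.834  0.582  1.9   -0.748  0.644  0.05 ] width 24.5 F [-0.5 -0.  -0.8]
tilt 0.3 jaw [ 0.398 -0.917 -0.005]
[ 478.0460853  -300.32401349   62.64236186] 23.427875456555125
[[316.2, 136.1], [355.1, 133.7], [347.2, 123.0], [354.9, 138.4], [329.6, 144.2]]
```

View pics/c7.png

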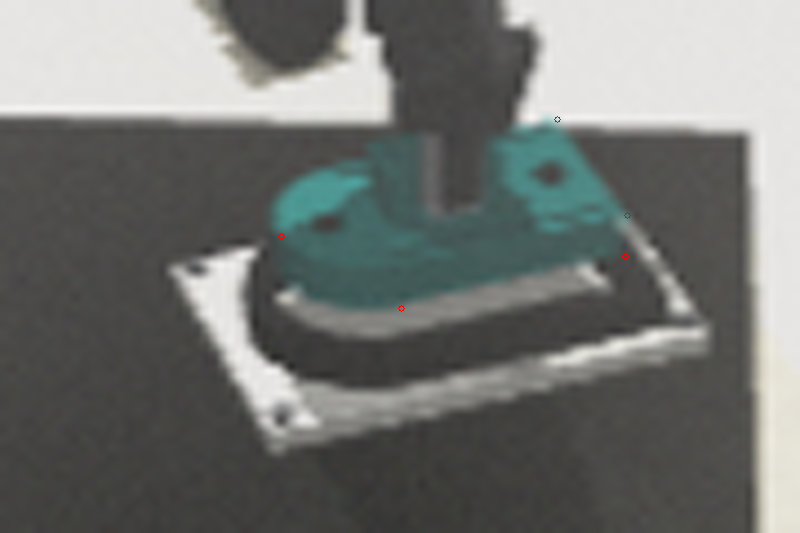

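In the side view the held cover hovers over the pocket, and its predicted corners fall within about 0.5 px of the seen ones. Lowering to just above the rim and letting it settle.

Emit:
{"op": "apply_moves", "data": {
  "increments": [
    {"tx": 0,"ty": 0,"tz": -0.008,"rx": 0,"ry": 0,"rz": 0,"claw": 0.02},
    {"tx": 0,"ty": 0,"tz": -0.012,"rx": 0,"ry": 0,"rz": 0,"claw": 0.02},
    {"tx": 0,"ty": 0,"tz": -0.012,"rx": 0,"ry": 0,"rz": 0,"claw": 0.02},
    {"tx": 0,"ty": 0,"tz": -0.012,"rx": 0,"ry": 0,"rz": 0,"claw": 0.02}
  ]
}}

```text
clock: 22.5
eef_pos: [478.1, -302.4, 52.0]
tool_rot: [-3.141, 0.0, 0.406]
force: [-0.7, -0.6, -1.0]
width: 24.6
```

```bash
python3 pose.py
```

```text
[ 478.1 -302.4   52. ] [ 0.166  0.848  0.568  1.902 -0.765  0.622  0.062] width 24.6 F [-0.7 -0.6 -1. ]
tilt 0.0 jaw [ 0.395 -0.919 -0.001]
```

Emit:
{"op": "apply_moves", "data": {
  "increments": [
    {"tx": 0,"ty": 0,"tz": -0.003,"rx": 0,"ry": 0,"rz": 0,"claw": 0.02},
    {"tx": 0,"ty": 0,"tz": -0.0045,"rx": 0,"ry": 0,"rz": 0,"claw": 0.02},
    {"tx": 0,"ty": 0,"tz": -0.006,"rx": 0,"ry": 0,"rz": 0,"claw": 0.02},
    {"tx": 0,"ty": 0,"tz": -0.006,"rx": 0,"ry": 0,"rz": 0,"claw": 0.02}
  ]
}}

```text
clock: 22.9
eef_pos: [478.0, -302.3, 45.8]
tool_rot: [-3.141, 0.0, 0.405]
force: [-0.2, -0.1, -0.8]
width: 24.6
```

```bash
python3 pose.py
```

```text
[ 478.  -302.3   45.8] [ 0.171  0.856  0.558  1.904 -0.773  0.61   0.069] width 24.6 F [-0.2 -0.1 -0.8]
tilt 0.1 jaw [ 0.394 -0.919 -0.001]
```

No resistance below the rim's height, so it has entered. Continuing down.

Emit:
{"op": "apply_moves", "data": {
  "increments": [
    {"tx": 0,"ty": 0,"tz": -0.003,"rx": 0,"ry": 0,"rz": 0,"claw": 0.02},
    {"tx": 0,"ty": 0,"tz": -0.006,"rx": 0,"ry": 0,"rz": 0,"claw": 0.02},
    {"tx": 0,"ty": 0,"tz": -0.009,"rx": 0,"ry": 0,"rz": 0,"claw": 0.02},
    {"tx": 0,"ty": 0,"tz": -0.0105,"rx": 0,"ry": 0,"rz": 0,"claw": 0.02},
    {"tx": 0,"ty": 0,"tz": -0.0105,"rx": 0,"ry": 0,"rz": 0,"claw": 0.02}
  ]
}}

```text
clock: 23.4
eef_pos: [478.0, -302.3, 35.2]
tool_rot: [-3.141, 0.0, 0.405]
force: [-0.8, 0.6, -1.6]
width: 24.7
```

```bash
python3 pose.py
```

```text
[ 478.  -302.3   35.2] [ 0.181  0.871  0.542  1.906 -0.787  0.591  0.08 ] width 24.7 F [-0.8  0.6 -1.6]
tilt 0.1 jaw [ 0.394 -0.919 -0.001]
```

Emit:
{"op": "apply_moves", "data": {
  "increments": [
    {"tx": 0,"ty": 0,"tz": -0.0008,"rx": 0,"ry": 0,"rz": 0,"claw": 0.02},
    {"tx": 0,"ty": 0,"tz": -0.0012,"rx": 0,"ry": 0,"rz": 0,"claw": 0.02},
    {"tx": 0,"ty": 0,"tz": -0.0012,"rx": 0,"ry": 0,"rz": 0,"claw": 0.02}
  ]
}}

```text
clock: 23.7
eef_pos: [478.0, -302.3, 34.7]
tool_rot: [-3.141, -0.0, 0.405]
force: [-1.7, 1.3, 3.3]
width: 24.6
```

```bash
python3 pose.py
```

```text
[ 478.  -302.3   34.7] [ 0.182  0.871  0.54   1.907 -0.789  0.589  0.082] width 24.6 F [-1.7  1.3  3.3]
tilt 0.0 jaw [ 0.394 -0.919 -0.001]
```

Emit:
{"op": "apply_moves", "data": {
  "increments": [
    {"tx": 0,"ty": 0,"tz": 0,"rx": 0,"ry": 0,"rz": 0,"claw": 0.05},
    {"tx": 0,"ty": 0,"tz": 0,"rx": 0,"ry": 0,"rz": 0,"claw": 0.06},
    {"tx": 0,"ty": 0,"tz": 0,"rx": 0,"ry": 0,"rz": 0,"claw": 0.06},
    {"tx": 0,"ty": 0,"tz": 0,"rx": 0,"ry": 0,"rz": 0,"claw": 0.06},
    {"tx": 0,"ty": 0,"tz": 0.02,"rx": 0,"ry": 0,"rz": 0,"claw": 0.06},
    {"tx": 0,"ty": 0,"tz": 0.05,"rx": 0,"ry": 0,"rz": 0,"claw": 0.06},
    {"tx": 0,"ty": 0,"tz": 0.1,"rx": 0,"ry": 0,"rz": 0,"claw": 0.06},
    {"tx": 0,"ty": 0.05,"tz": 0.15,"rx": 0,"ry": 0,"rz": 0,"claw": 0.06},
    {"tx": 0,"ty": 0.1,"tz": 0.15,"rx": 0,"ry": 0,"rz": 0,"claw": 0.06},
    {"tx": 0,"ty": 0.15,"tz": 0.15,"rx": 0,"ry": 0,"rz": 0,"claw": 0.06},
    {"tx": 0,"ty": 0.2,"tz": 0.15,"rx": 0,"ry": 0,"rz": 0,"claw": 0.06},
    {"tx": 0,"ty": 0.25,"tz": 0.15,"rx": 0,"ry": 0,"rz": 0,"claw": 0.06}
  ]
}}

```text
clock: 24.9
eef_pos: [478.1, -66.4, 184.7]
tool_rot: [-3.141, -0.001, 0.405]
force: [1.0, 0.4, 0.1]
width: 60.0
```

```bash
python3 pose.py; python3 - <<'E'
from h import *
t=get_image("top");s=get_image("side")
cv2.imwrite("pics/top8.png",t[:,:,::-1]);cv2.imwrite("pics/side8.png",s[:,:,::-1])
a=cv2.resize(t[165:245,400:480],(400,400),interpolation=cv2.INTER_CUBIC);b=cv2.resize(s[115:175,295:375],(400,300),interpolation=cv2.INTER_CUBIC)
b=np.vstack([b,np.zeros((100,400,3),np.uint8)])
cv2.imwrite("pics/c8.png",np.hstack([a,b])[:,:,::-1])
m=teal(t);m[:,:390]=0
c=max(cv2.findContours(m,0,cv2.CHAIN_APPROX_NONE)[0],key=cv2.contourArea)
for z in(30,):print(cv2.minAreaRect(plane("top",c[:,0],z)[:,:2].astype(np.float32)))
E
```

```text
[478.1 -66.4 184.7] [-0.454  0.586  0.808  2.039 -0.612  0.772 -0.437] width 60.0 F [1.  0.4 0.1]
tilt 0.1 jaw [ 0.394 -0.919 -0.   ]
((478.6215515136719, -301.7929382324219), (122.67892456054688, 69.24829864501953), 23.105321884155273)
```

View pics/c8.png

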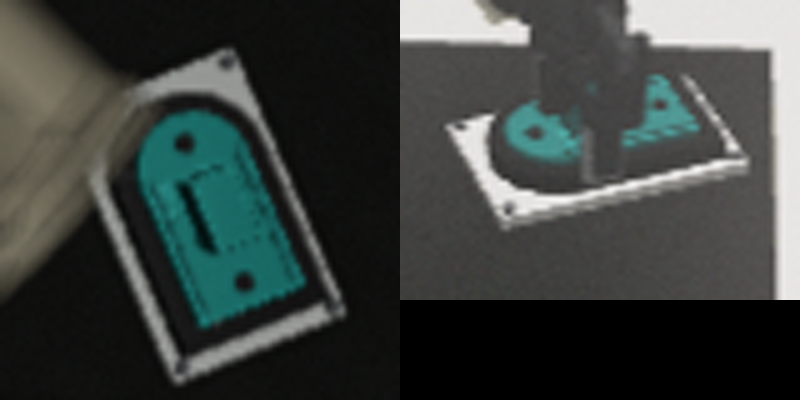

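The pictures show the cover inside the black rim, plate centre about (220,215) in the top crop and parallel to the fixture. It touched the floor at TCP z 34.7, as predicted. The gripper is open and clear, so I'm handing in.

```bash
python3 -c "
from cell import *
print(read_state()['qd'].round(3));print(finish_job())"
```

```text
[ 0.106  0.006  0.071 -0.02   0.04  -0.041  0.059]
the job is handed in; nothing more can be done
None
```

The cover with the rounded end and single block boss is seated in the fixture's pocket, and I handed the job in at about 25 s of the 54 s allowed. `finish_job` gives no verdict, so the result rests on my own checks.

**What I did:**
- I lifted the cover out of the tray by its boss.
- I tipped it 55° and released it onto its back, boss up, on the mat.
- I centred it with a light squeeze, took it again by the boss and lowered it into the pocket.
- Tilting outward first ran into joint limits, so I turned the cover half round and tilted it inward instead.

**Last checks:**
- **Entry and depth:** it went below the rim with no resistance. Floor contact (about 3 N) came at TCP z 34.7 mm, which is the height predicted for fully home.
- **Position:** afterwards the top view put the cover at (478.6, -301.8) with yaw 23.1°. I had measured the fixture at about (478, -302.5) and 23.2°.
- **Release:** the gripper is open and well clear of everything.
- **Bystanders:** I did not measure the spares, screwdriver or bottle at the end. They looked undisturbed in the earlier views.

**Disagreement and a loose end:**
- The two cameras differed by about 2 mm on the fixture's y, so I aimed between them.
- The arm still had a small residual motion (up to 0.1 rad/s) when I handed in, away from all objects.

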